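# Third hand: hold a heater coil against the sprung jig plate

## Robot

A 7-joint arm with a two-finger parallel gripper is mounted at the origin on the work surface. World frame = base frame: x ahead of the robot, y to its left, z up, the work surface at z = 0. Lengths are in m, angles in rad, forces in N, time in s.
With the tool pointing down it reaches from about 0.4 to 0.875 m from the base axis. Payload 4.4 kg.
Tool frame: the origin (TCP) lies at the very end of the fingers, on their centre line; the grasp point (between the pads) lies 19 mm behind it; z points along the fingers, y is the line along which they close (so a half turn about z gives the same grasp; the last joint's range is limited). The gripper opens to 85 mm and grips with 20 to 120 N. Pads are 22 mm wide; open, the fingers measure 114 mm over their backs; the gripper's body (76 mm by 85 mm) begins 54 mm behind the grasp point. The pads swing forward as they close: fully open they stand 13 mm farther back than shut.
Start: joints at [-0.066, 0.628, 0.038, 1.517, -0.027, 0.996, -0.02], TCP at [0.65, 0, 0.231] pointing down, gripper open.
Joint ranges: [-3.06, 3.06], [-0.37, 2.12], [-1.25, 1.32], [0.18, 2.47], [-1.1, 4.24], [0.23, 1.98], [-2.94, 2.94]. Speed limits (rad/s): [2.57, 2.57, 3.14, 3.14, 3.14, 3.14, 3.14].

## Interface

Orientations are given as a unit quaternion [x, y, z, w].
In Python, from plant import manip gives the robot as it stands.
- The arm moves only by the tool shift_gripper, called in YAML: its name, and indented under it one key for each argument. Schema: {"type":"object","properties":{"rows":{"type":"array","items":{"type":"array","items":{"type":"array","items":{"type":"number"},"minItems":5,"maxItems":5},"minItems":1,"maxItems":12},"minItems":1,"maxItems":1},"squeeze":{"type":"number"},"only":{"type":"string"},"quiet":{"type":"boolean"},"lines":{"type":"string"}},"required":["rows"],"additionalProperties":false}. rows is a list that holds a single list of rows (three levels of brackets), with 1 to 12 rows, each of 5 numbers: the opening from 0.0 (shut) to 1.0 (fully open), then dx, dy, dz in fractions of the full range, 1 being 0.3 m, then a turn about the tool's z in parts of the range, where 1.0 means pi/2 rad; each row shifts and turns the commanded pose from where the row before left it, along the tool's axes as they then stand; what a row does not reach is not made up. A row lasts 1/10 s, in which the tool goes at most 0.05 m and 0.15 rad, less where a joint would pass 70% of its speed; a pose out of reach is approached as far as the arm can. The fingers move at their own pace and stop on an object; squeeze is the grip in N (left out, the last holds). Time passes only in rows, so rows that do not move let the fingers close. The tool returns the time, the measured TCP pose, the force, the opening and the grip force at its end. only (a regular expression) keeps the lines of the reply that match it, lines (a string "A,B") keeps lines A to B, and quiet returns only ok. Shift and turn numbers lie between -1 and 1, and a call with a number outside is refused. Input that does not fit is refused with a message, and nothing moves.
- manip.get_obs(): the state, without advancing time (a new reading comes with each control period).
- manip.get_image(name): name is "scene" or "side" or "wrist"; returns the picture (480x640x3 uint8, blue, green, red); there is no depth.
- manip.calibration(name): a dict with "camera_matrix" (3x3 intrinsics, pixels), "R" (3x3) and "t" (3): a world point X has camera coordinates R X + t; the wrist camera has in their place "tool_from_camera" (4x4, takes a point from camera to tool coordinates, whose origin is the TCP and whose axes are the flange's). Camera axes: x right, y down, z forward; pixel columns grow to the right and rows downward; lengths in m; the calibration is good to about 2 mm. A picture is of the moment at which its call begins: read the wrist's pose just before it. calibration takes no time and is no camera call.
- manip.hand_in(): hands the job in; it is judged then, once.
The state is a dict: "time_s": time; "qpos": joint angles; "dq": joint speeds; "effort": joint torques, N m; "eef_pos": TCP position; "ee_rot": TCP orientation; "ft_force": force on the tool from outside, world axes, zero at the start; "wrist_torque": the same for the moment, N m; "width": opening from 0.0 (shut) to 1.0 (fully open); "gripper_force": force on a finger pad.
Only numpy, scipy, OpenCV 4.12 (cv2) and the standard library are available. Lean on these libraries where they do the work, as an engineer would, in place of code of your own. Each camera call takes 0.05 s, during which the arm holds its last target. There are 200 camera calls.

## Task

Slide the white-flanged copper heater coil straight up off its spindle, keeping it upright, and press one of its flat sides flush and centred against the jig's aluminium plate, firmly enough that the black needle stays steady in the green band and never reaches the red. Touch the plate with the coil only, leave everything else where it stands, and finish still gripping the coil in the air and pressing, as a third hand for the technician who will screw it on from behind.

Things in the scene. Friction and masses are not known exactly. Their poses are not given: they have to be found in the camera images.
- coil: the heater coil: bobbin 44 mm tall, with square white flanges 50 x 50 mm, 10 mm thick, at top and bottom and a round copper winding 43 mm wide between; a 25 mm hole along its z axis; 0.15 to 0.3 kg. Origin at the centre of its underside, z up, x and y square to the flat sides. Starts on the spindle, underside 12 mm above the table, turned any way. Grip it by the top flange.
- coil_mid (a point): the middle of the coil, on its axis, 22 mm above its underside and below its top
- stand: spindle stand, fixed to the table: blue square base 100 x 100 x 12 mm with an upright steel spindle 18 mm in diameter. Origin at the centre of the underside.
- spindle_tip (a point): top end of the spindle, 69 mm above the table (13 mm above the top of the coil that sits on it)
- jig: the jig, fixed: grey base, blue upright, and in front of it a sprung aluminium plate. Origin on the table right below the front face of the plate at rest; x points from that face into the jig (the direction to press, level), y along the plate, z up. It fills x 0 to 160 mm, y within 55 mm, up to 138 mm above the table; in front of the plate (x below 0) is free air.
- plate_face (a point): centre of the front face of the aluminium plate, 105 mm above the table; moves with the plate; axes as the jig's. The face is 76 mm wide (y) and 64 mm high.
- plate (a joint): how far the plate is pressed in, m: 0 at rest, end stop at 0.036. A spring pushes back with 2 N at rest plus 0.4 N per mm. The black needle on top moves with the plate over a white scale: green band from 0.012 to 0.022 (7 to 11 N), red from 0.028 up.
- spare_coil: bystander: a second coil of the same size with brown flanges and dark winding, standing on the table; origin at its underside
- crucible_clay: bystander: reddish clay crucible, 100 mm wide, 120 mm tall; origin at its underside
- crucible_black: bystander: black graphite crucible, 84 mm wide, 100 mm tall; origin at its underside
- jar: bystander: small glass jar with white cap, 54 mm wide, 70 mm tall; origin at its underside
- wrench: bystander: steel wrench 150 mm long lying flat; origin at its underside
- screw_tray: bystander: blue compartment tray 60 x 90 x 25 mm; origin at its underside

How it is judged:
By the outcome, as a careful person would: the job done as asked, in the order asked, and still so for the second after the job is handed in, while the arm keeps its last pose, push and grip.
It also fails if it takes over 42 s, if anything falls off the work surface, if the arm or the gripper's body presses on something with over 40 N, if the wrist force passes 120 N, or if a joint passes its speed limit or range.

## Working session

There is one attempt and no reset: what is moved stays moved. The work goes in short steps, Python scripts to look and compute and a tool call to move; the robot and the scene stay as the last step left them, time stands still between calls to the robot, and variables do not carry over. Pictures are saved under pics/ and viewed, at most 11 in all, crops included, and the job is handed in when it is done.

```bash
ls; mkdir -p pics
```

Run:
```python
from plant import manip
import cv2
o=manip.get_obs(); print(o)
for n in("scene","side","wrist"):
    cv2.imwrite(f"pics/{n}0.png",manip.get_image(n)); print(n,manip.calibration(n))
```

```text
pics
plant.py
{'time_s': 0.0, 'qpos': array([-0.06581394,  0.62932429,  0.03843591,  1.51836389, -0.02700782,
        0.99632743, -0.01998571]), 'dq': array([-0.00106656, -0.00065108,  0.00144625, -0.00115504,  0.00032815,
        0.00085378,  0.00054687]), 'effort': array([-1.11932164e-03, -5.63405585e+01,  1.22606792e+00, -1.93450052e+01,
        1.09587883e-02,  1.05136272e-02, -8.84369996e-06]), 'eef_pos': array([6.49368912e-01, 4.38683666e-05, 2.30404463e-01]), 'ee_rot': array([ 7.07096220e-01,  7.07116700e-01, -6.78555595e-04, -6.68620392e-04]), 'ft_force': array([ 0.27454777, -0.22828006, -0.13885224]), 'wrist_torque': array([-0.02785122, -0.03575646,  0.0230534 ]), 'gripper_force': 0.0, 'width': 1.0012467159569334}
scene {'camera_matrix': array([[583.55196826,   0.        , 325.29180682],
       [  0.        , 583.55196826, 251.15557516],
       [  0.        ,   0.        ,   1.        ]]), 'R': array([[-0.82466274,  0.56557112, -0.00778978],
       [ 0.3454299 ,  0.49267247, -0.79871899],
       [-0.44789458, -0.66136461, -0.6016538 ]]), 't': array([ 0.47050397, -0.
[... 247 characters left out ...]
500148],
       [-0.34879137, -0.56629877, -0.74675986],
       [ 0.37231444,  0.6475008 , -0.66492456]]), 't': array([-0.51857168,  0.25957829,  1.47138819])}
wrist {'camera_matrix': array([[381.80671816,   0.        , 316.44041627],
       [  0.        , 381.80671816, 244.96120571],
       [  0.        ,   0.        ,   1.        ]]), 'tool_from_camera': array([[ 1.16917999e-03, -9.54580085e-01, -2.97952167e-01,
         7.69476085e-02],
       [ 9.99999069e-01,  9.06305337e-04,  1.02042511e-03,
        -1.70480254e-04],
       [-7.04041848e-04, -2.97953083e-01,  9.54580256e-01,
        -1.42627482e-01],
       [ 0.00000000e+00,  0.00000000e+00,  0.00000000e+00,
         1.00000000e+00]])}
```

View pics/scene0.png

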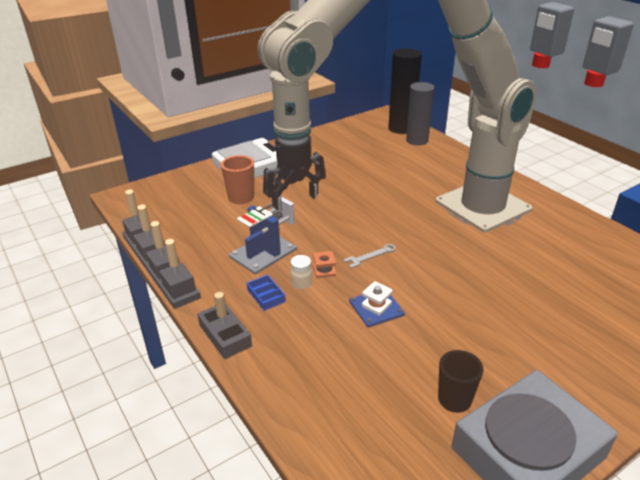

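View pics/side0.png

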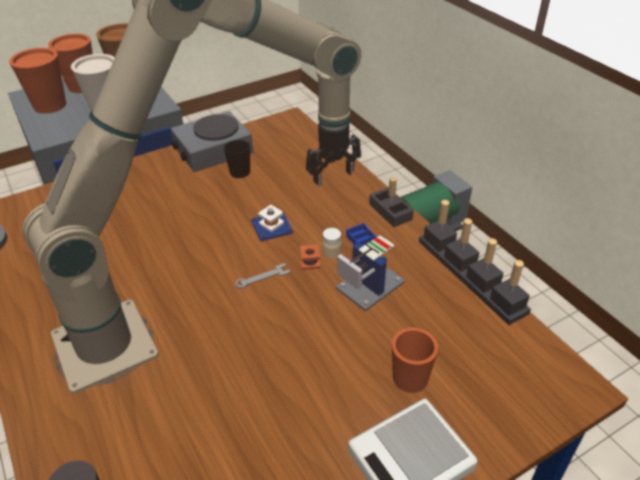

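Scene: the coil is at about (377,295), the jig at (265,240) and the spare coil at (324,263). Side: the coil is at (271,218) and the jig at (368,275). Next I'll enlarge both.

Run:
```python
import cv2
a=cv2.imread("pics/scene0.png")[190:330,220:420]; b=cv2.imread("pics/side0.png")[195:315,240:420]
cv2.imwrite("pics/sc.png",cv2.resize(a,None,fx=4,fy=4,interpolation=cv2.INTER_CUBIC))
cv2.imwrite("pics/sd.png",cv2.resize(b,None,fx=4.4,fy=4.4,interpolation=cv2.INTER_CUBIC))
```

```text
(no output)
```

View pics/sc.png

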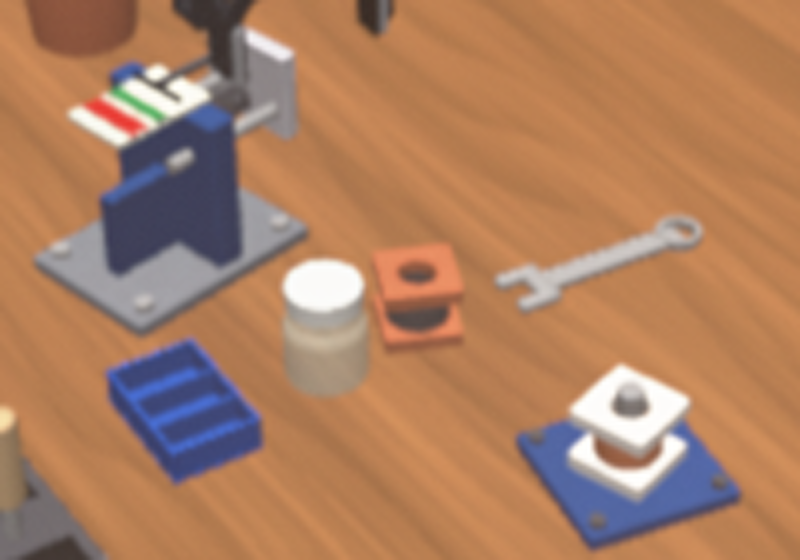

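View pics/sd.png

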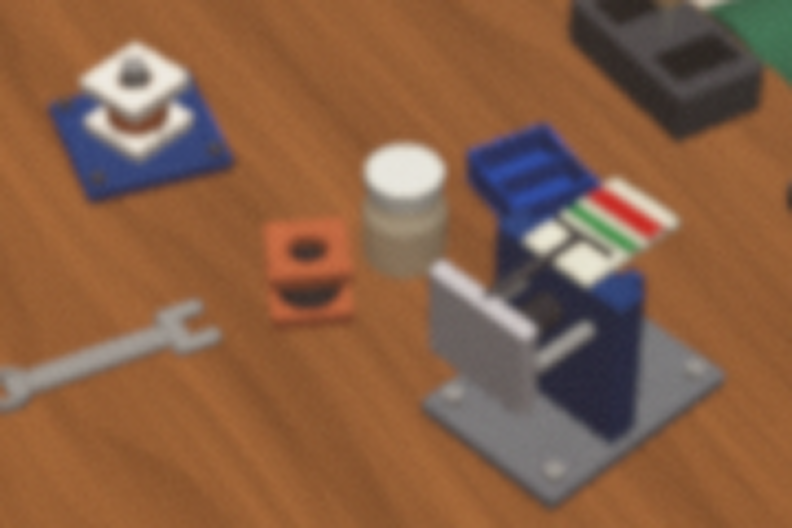

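Scene crop: the coil's top flange corners are (622,366), (690,405), (637,438) and (570,407), with the spindle tip at (631,387). The jig's plate is near (272,85).
Side crop: the flange corners are (135,42), (190,78), (137,104) and (80,80), with the tip at (135,62). The plate's front top edge runs (432,268)–(527,338), and the bottom edge is near (432,338)–(530,412).

Create h.py:
```python
from plant import manip
import numpy as np, cv2
from scipy.spatial.transform import Rotation as Ro
def cam(n,obs=None):
    c=manip.calibration(n); K=np.array(c["camera_matrix"])
    if n!="wrist": return K,np.array(c["R"]),np.array(c["t"])
    T=np.eye(4);T[:3,:3]=Ro.from_quat(obs["ee_rot"]).as_matrix();T[:3,3]=obs["eef_pos"]
    M=np.linalg.inv(T@np.array(c["tool_from_camera"])); return K,M[:3,:3],M[:3,3]
def onz(c,uv,z):
    K,R,t=c; d=R.T@np.linalg.solve(K,[uv[0],uv[1],1]); o=-R.T@t
    return o+d*(z-o[2])/d[2]
def proj(c,X):
    K,R,t=c; p=K@(R@np.asarray(X)+t); return p[:2]/p[2]
```

Run:
```python
from h import *
S=cam("scene");D=cam("side")
s=lambda u,v:(220+u/4,190+v/4); d=lambda u,v:(240+u/4.4,195+v/4.4)
P=lambda n,x:print(n,np.round(x,4))
def quad(c,f,pts,z):
    q=np.array([onz(c,f(*p),z)[:2] for p in pts]); e=np.roll(q,-1,0)-q
    P("quad c",q.mean(0));P(" len",np.linalg.norm(e,axis=1));P(" ang",np.degrees(np.arctan2(e[:,1],e[:,0]))%90)
quad(S,s,[(622,366),(690,405),(637,438),(570,407)],.056)
quad(D,d,[(135,42),(190,78),(137,104),(80,80)],.056)
P("tip",[onz(S,s(631,385),.069),onz(D,d(135,62),.069)])
for z in(.005,.01,):
  P("jb S",[onz(S,s(*p),z)[:2] for p in[(37,262),(140,328),(308,230)]]);P("jb D",[onz(D,d(*p),z)[:2] for p in[(425,405),(552,500),(722,378)]])
P("plate top D",[onz(D,d(*p),.137)[:2] for p in[(432,268),(527,338)]])
P("plate bot D",[onz(D,d(*p),.073)[:2] for p in[(432,340),(530,413)]])
P("plate top S",[onz(S,s(*p),.137)[:2] for p in[(247,30),(297,62)]])
P("spare",[onz(S,s(417,272),.044)[:2],onz(D,d(308,248),.044)[:2]])
P("jar",[onz(S,s(322,285),.07)[:2],onz(D,d(405,172),.07)[:2]])
P("clay",onz(S,(238,163),.12)[:2]);P("black",onz(S,(460,366),.1)[:2])
```

```text
quad c [0.5469 0.1794]
 len [0.051  0.0432 0.0456 0.0489]
 ang [11.722   6.3981 19.0677 13.8584]
quad c [0.5458 0.1743]
 len [0.054  0.0419 0.046  0.0514]
 ang [14.2651  7.293  26.4022 18.6122]
tip [[0.5459 0.1784 0.069 ]
 [0.5454 0.1724 0.069 ]]
jb S [[ 0.7403 -0.2021]
 [ 0.7181 -0.102 ]
 [ 0.5743 -0.1291]]
jb D [[ 0.5764 -0.134 ]
 [ 0.5989 -0.2356]
 [ 0.7399 -0.208 ]]
jb S [[ 0.7429 -0.196 ]
 [ 0.7208 -0.0963]
 [ 0.5778 -0.1233]]
jb D [[ 0.5739 -0.138 ]
 [ 0.5962 -0.2392]
 [ 0.7367 -0.2117]]
plate top D [[ 0.5682 -0.1536]
 [ 0.5828 -0.227 ]]
plate bot D [[ 0.5725 -0.1474]
 [ 0.5886 -0.2247]]
plate top S [[ 0.5808 -0.1844]
 [ 0.5747 -0.1327]]
spare [[ 0.5686 -0.0069]
 [ 0.5655 -0.0158]]
jar [[ 0.642  -0.0014]
 [ 0.6374 -0.0122]]
clay [ 0.5734 -0.4473]
black [0.5875 0.4779]
```

Units first: shifts go in shares of 0.3 m and turns go in shares of pi/2 rad. So 0.044 m is 0.1467, -0.026 m is -0.0867.

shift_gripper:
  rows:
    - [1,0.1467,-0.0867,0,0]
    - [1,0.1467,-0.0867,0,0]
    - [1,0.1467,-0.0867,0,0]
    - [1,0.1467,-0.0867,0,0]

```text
refused: rows: the value is too long (schema: maxItems 1). Nothing was moved.
```

The error is about the shape of the input: a list holding one list of rows, three levels of brackets. Fixing that and sending the same move.

shift_gripper:
  rows:
    - [[1,0.1467,-0.0867,0,0],[1,0.1467,-0.0867,0,0],[1,0.1467,-0.0867,0,0],[1,0.1467,-0.0867,0,0]]

```text
time_s: 0.55
eef_pos: [0.547, 0.1736, 0.2311]
ee_rot: [0.707, 0.707, -0.0, -0.0]
ft_force: [1.1, 0.3, -0.1]
width: 1.002
gripper_force: 0.0
```

shift_gripper:
  rows:
    - [[1,0,0,0,0.0929],[1,0,0,0,0.0929],[1,0,0,0,0.0929],[1,0,0,0,0.0929],[1,0,0,0,0.0929],[1,0,0,0,0.0929],[1,0,0,0,0.0929],[1,0,0,0,0.0929],[1,0,0,0,0.0929],[1,0,0,0,0],[1,0,0,0,0]]

```text
time_s: 1.65
eef_pos: [0.5481, 0.1724, 0.2311]
ee_rot: [0.992, 0.13, -0.0, 0.0]
ft_force: [-0.9, 1.0, 0.2]
width: 1.001
gripper_force: 0.0
```

Run:
```python
from h import *
o=manip.get_obs(); im=manip.get_image("wrist"); cv2.imwrite("pics/w1.png",im); print(o["eef_pos"],Ro.from_quat(o["ee_rot"]).as_matrix())
np.save("w1.npy",np.r_[o["eef_pos"],o["ee_rot"]])
```

```text
[0.54805257 0.17238875 0.23109524] [[ 9.66248744e-01  2.57610536e-01 -4.21162028e-04]
 [ 2.57610449e-01 -9.66248826e-01 -2.50141601e-04]
 [-4.71386427e-04  1.33203269e-04 -9.99999880e-01]]
```

View pics/w1.png

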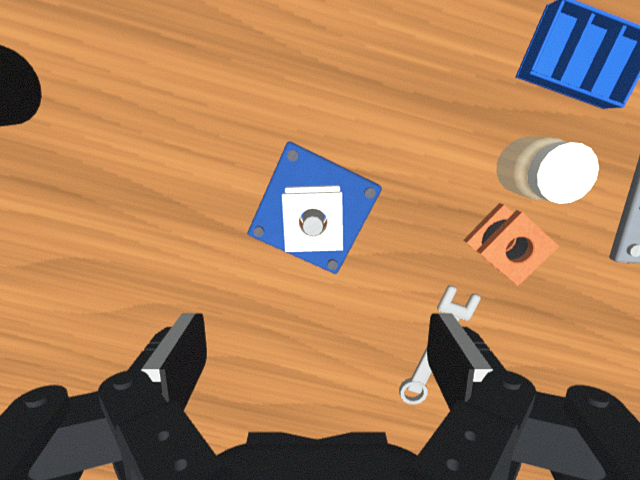

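The wrist view shows the coil's top face at (282,194), (341,193), (343,250) and (286,251), with the spindle tip at (313,226). It sits nearly square to the fingers.

Run:
```python
from h import *
a=np.load("w1.npy"); o=dict(eef_pos=a[:3],ee_rot=a[3:]); W=cam("wrist",o)
im=cv2.imread("pics/w1.png"); g=(im.min(2)>205).astype(np.uint8); g[:,:270]=0;g[:,360:]=0;g[:194]=0;g[260:]=0
cs=max(cv2.findContours(g,0,2)[0],key=cv2.contourArea); r=cv2.boxPoints(cv2.minAreaRect(cs)); print(r.round(1))
R=Ro.from_quat(a[3:]).as_matrix()
for q in (r,np.array([(282,194),(341,193),(343,250),(286,251)])):
    p=np.array([onz(W,u,.056) for u in q]); e=np.roll(p,-1,0)-p
    print(p.mean(0),np.linalg.norm(e,axis=1),np.degrees(np.arctan2(e[:,1],e[:,0]))%90)
    print("tool", R.T@(p.mean(0)-a[:3]))
st=np.array([onz(W,u,.012) for u in[(289,142),(382,187),(337,273),(248,234)]]);print("stand",st.mean(0))
print("tip",onz(W,(313,224),.069))
print(np.degrees(np.arctan2(R[1,0],R[0,0])))
```

```text
[[281.7 194. ]
 [341.  192.2]
 [342.8 249.8]
 [283.5 251.6]]
[0.54428785 0.17579664 0.056     ] [0.04959658 0.05063789 0.05194011 0.05072043] [16.7369691  17.81977002 16.81708351 15.17046692]
tool [-0.00267722 -0.00428602  0.17509595]
[0.54437631 0.17512508 0.056     ] [0.04935995 0.05020408 0.0499172  0.05025557] [15.968932   18.09052838 16.04819109 17.4527835 ]
tool [-0.00276474 -0.00361434  0.17509608]
stand [0.54519969 0.17474593 0.012     ]
tip [0.54642601 0.17557649 0.069     ]
14.928323421568688
```

Converted, 0.045 m is 0.15, 0.03 m is 0.1, -0.03 rad is -0.0191.

shift_gripper:
  rows:
    - [[1,-0.0083,-0.0127,0,-0.0191],[1,0,0,0.15,0],[1,0,0,0.15,0],[1,0,0,0.15,0],[1,0,0,0.1,0],[1,0,0,0.0667,0],[1,0,0,0.0333,0],[1,0,0,0.0167,0],[1,0,0,0,0],[1,0,0,0,0]]
  squeeze: 40

```text
time_s: 2.7
eef_pos: [0.5457, 0.1755, 0.0324]
ee_rot: [0.99, 0.143, 0.001, -0.0]
ft_force: [0.7, 0.6, -0.2]
width: 0.999
gripper_force: 0.0
```

Run:
```python
from h import *
o=manip.get_obs(); W=cam("wrist",o); im=manip.get_image("wrist"); cv2.imwrite("pics/w2.png",im)
```

```text
(no output)
```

View pics/w2.png

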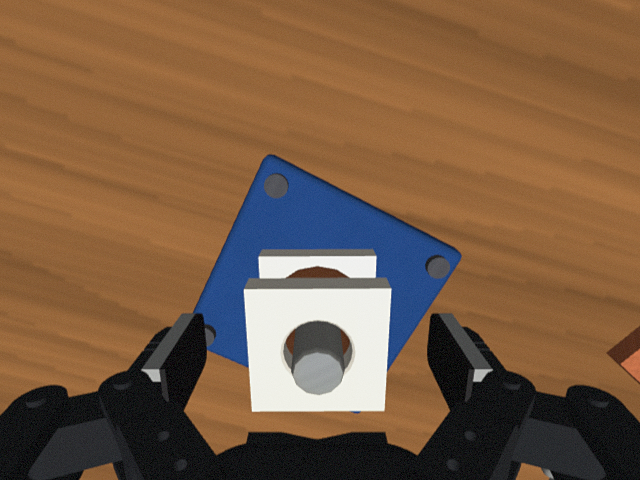

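The flange is centred between the pads (x 250–387) and square to them. Closing the gripper.

shift_gripper:
  rows:
    - [[0.6,0,0,0,0],[0.5,0,0,0,0],[0.3,0,0,0,0],[0,0,0,0,0],[0,0,0,0,0],[0,0,0,0,0],[0,0,0,0,0]]
  squeeze: 80

```text
time_s: 3.45
eef_pos: [0.5453, 0.1754, 0.0323]
ee_rot: [0.99, 0.143, 0.001, -0.0]
ft_force: [-0.6, 0.4, 6.0]
width: 0.57
gripper_force: 82.8
```

Run:
```python
from h import *
o=manip.get_obs(); W=cam("wrist",o); im=manip.get_image("wrist"); cv2.imwrite("pics/w3.png",im)
R=Ro.from_quat(o["ee_rot"]).as_matrix();print(o["eef_pos"],R, o["ft_force"],o["wrist_torque"])
p=np.array([onz(W,u,.056) for u in[(244,290),(391,289),(384,411),(251,411)]]);print(p,R.T@(p.mean(0)-o["eef_pos"]))
```

```text
[0.54530942 0.17541993 0.03227143] [[ 9.59118473e-01  2.83003091e-01  1.00276750e-03]
 [ 2.83002610e-01 -9.59118954e-01  5.95058000e-04]
 [ 1.13017657e-03 -2.86945301e-04 -9.99999320e-01]] [-0.61340672  0.41960613  5.98962205] [-0.03154079  0.20192206 -0.00514635]
[[0.56035021 0.20620258 0.056     ]
 [0.57484524 0.15859459 0.056     ]
 [0.52701251 0.14415859 0.056     ]
 [0.51275385 0.19225215 0.056     ]] [-0.00151139 -0.0003377  -0.0237302 ]
```

View pics/w3.png

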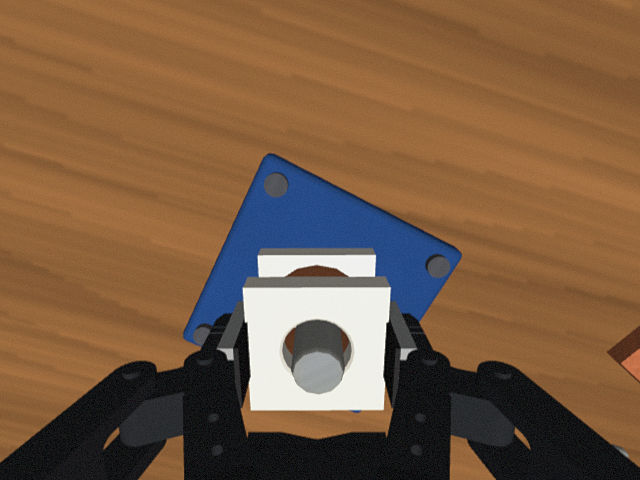

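Converted, -0.02 m is -0.0667, -0.01 m is -0.0333.

shift_gripper:
  rows:
    - [[0,0,0,-0.0167,0],[0,0,0,-0.0333,0],[0,0,0,-0.05,0],[0,0,0,-0.0667,0],[0,0,0,-0.0667,0],[0,0,0,-0.0667,0],[0,0,0,-0.0667,0],[0,0,0,-0.0667,0],[0,0,0,-0.05,0],[0,0,0,-0.0167,0],[0,0,0,0,0]]

```text
time_s: 4.6
eef_pos: [0.5452, 0.1754, 0.1825]
ee_rot: [0.99, 0.143, 0.001, -0.0]
ft_force: [0.2, -0.5, -1.1]
width: 0.561
gripper_force: 82.8
```

shift_gripper:
  rows:
    - [[0,-0.02,0.05,0,0],[0,-0.0433,0.1,0,0],[0,-0.0433,0.1033,0,0],[0,-0.0433,0.1033,0,0],[0,-0.0433,0.1033,0,0],[0,-0.0433,0.1033,0,0],[0,-0.0433,0.1033,0,0],[0,-0.0433,0.1033,0,0],[0,-0.0433,0.1033,0,0],[0,-0.0433,0.1033,0,0],[0,-0.0433,0.1033,0,0],[0,-0.0367,0.0867,0,0]]

```text
time_s: 5.8
eef_pos: [0.5006, -0.2052, 0.1804]
ee_rot: [0.99, 0.142, -0.001, 0.0]
ft_force: [0.7, 0.0, -1.1]
width: 0.565
gripper_force: 82.8
```

shift_gripper:
  rows:
    - [[0,0,0,0,0.0293],[0,0,0,0,0.0293],[0,0,0,0,0],[0,0,0,0,0]]

```text
time_s: 6.2
eef_pos: [0.5018, -0.2024, 0.1807]
ee_rot: [0.995, 0.097, -0.001, -0.0]
ft_force: [0.0, 0.4, -2.2]
width: 0.568
gripper_force: 82.9
```

Run:
```python
from h import *
o=manip.get_obs(); im=manip.get_image("wrist"); cv2.imwrite("pics/w4.png",im)
np.save("w4.npy",np.r_[o["eef_pos"],o["ee_rot"]]); print(o["ft_force"],o["eef_pos"])
s=manip.get_image("side"); cv2.imwrite("pics/s4.png",s)
```

```text
[ 0.00998504  0.41300198 -2.20448151] [ 0.50183413 -0.20241844  0.18066048]
```

View pics/w4.png

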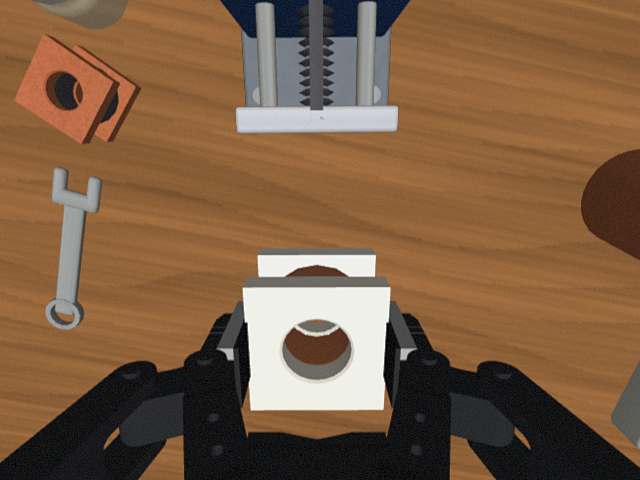

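The wrist view shows the plate from above: its front top edge runs (238,132)–(397,131), nearly square to the coil and centred at about x=317.

Run:
```python
from h import *
a=np.load("w4.npy"); o=dict(eef_pos=a[:3],ee_rot=a[3:]); W=cam("wrist",o); R=Ro.from_quat(a[3:]).as_matrix()
im=cv2.imread("pics/w4.png").astype(float); g=im[:,:,0]  # blue: white vs wood
us=np.arange(245,392,4); vs=[120+np.argmin(np.diff(g[120:142,u])) +.5 for u in us]
f=np.polyfit(us,vs,1); print(f,np.std(vs-np.polyval(f,us)))
row=g[120]; l=225+np.argmax(np.diff(row[225:250]))+.5; r=385+np.argmin(np.diff(row[385:410]))+.5; print(l,r)
p=[onz(W,(u,np.polyval(f,u)),.137) for u in(l,r)]; e=p[1]-p[0]
print("edge",p,np.linalg.norm(e)); y=-e/np.linalg.norm(e)
y=y if y[1]>0 else -y
print("jig yaw",np.degrees(np.arctan2(-y[0],y[1])),"tool yaw",np.degrees(np.arctan2(R[1,0],R[0,0])))
print("plate mid in tool",R.T@((p[0]+p[1])/2-a[:3]))
zc=a[2]+.0237
q=np.array([onz(W,u,zc) for u in[(244,289),(391,288),(384,410),(251,410)]]); print("coil top in tool",(q-a[:3])@R, ((q-a[:3])@R).mean(0))
```

```text
[-9.54243717e-03  1.35146574e+02] 0.262903392113462
235.5 397.5
edge [array([ 0.56590267, -0.1502988 ,  0.137     ]), array([ 0.58136455, -0.22446796,  0.137     ])] 0.07576366785832248
jig yaw 11.775677630809477 tool yaw 11.183924942240916
plate mid in tool [ 0.07342296 -0.00080038  0.04354175]
coil top in tool [[ 0.02347103 -0.02525747 -0.02372481]
 [ 0.02390662  0.02444898 -0.02375176]
 [-0.02606588  0.02478458 -0.0236708 ]
 [-0.02614419 -0.02537295 -0.02364419]] [-0.00120811 -0.00034921 -0.02369789]
```

Converted, 0.02 m is 0.0667, 0.017 m is 0.0567, -0.01 rad is -0.0064.

shift_gripper:
  rows:
    - [[0,0,0,0.0333,-0.0064],[0,0,0,0.0667,0],[0,0,0,0.0667,0],[0,0,0,0.0567,0],[0,0,0,0.025,0],[0,0,0,0.0097,0],[0,0,0,0,0],[0,0,0,0,0]]

```text
time_s: 7.1
eef_pos: [0.5034, -0.2023, 0.1045]
ee_rot: [0.995, 0.102, 0.001, 0.0]
ft_force: [-0.7, 0.2, -1.5]
width: 0.566
gripper_force: 82.9
```

Run:
```python
from h import *
o=manip.get_obs(); im=manip.get_image("wrist"); cv2.imwrite("pics/w5.png",im)
a=np.load("w4.npy");R=Ro.from_quat(a[3:]).as_matrix(); print(R.T@(o["eef_pos"]-a[:3]),o["eef_pos"],o["ft_force"])
np.save("w5.npy",np.r_[o["eef_pos"],o["ee_rot"]])
W=cam("wrist",o);R=Ro.from_quat(o["ee_rot"]).as_matrix();print(R)
for X in([.56590,-.15030,.137],[.58136,-.22447,.137]): print(proj(W,X),R.T@(X-o["eef_pos"]))
```

```text
[0.00166955 0.00021688 0.07614979] [ 0.50338494 -0.20229192  0.10450798] [-0.74257438  0.19582093 -1.52040414]
[[ 9.79075654e-01  2.03493026e-01  1.20525066e-03]
 [ 2.03493727e-01 -9.79076127e-01 -4.89791928e-04]
 [ 1.08036291e-03  7.24804301e-04 -9.99999154e-01]]
[182.49207234 142.11483119] [ 0.07182211 -0.03815912 -0.03244211]
[454.09096348 142.27354854] [ 0.07186549  0.03760496 -0.03238715]
```

Converted, 0.01 m is 0.0333, 0.006 m is 0.02.

shift_gripper:
  rows:
    - [[0,0.0167,0,0.004,0],[0,0.0333,0,0,0],[0,0.0333,0,0,0],[0,0.0333,0,0,0],[0,0.02,0,0,0],[0,0.01,0,0,0],[0,0,0,0,0],[0,0,0,0,0]]

```text
time_s: 7.95
eef_pos: [0.5455, -0.1932, 0.1026]
ee_rot: [0.995, 0.102, -0.0, -0.0]
ft_force: [-0.5, -0.3, -2.7]
width: 0.567
gripper_force: 82.9
```

Run:
```python
from h import *
o=manip.get_obs(); im=manip.get_image("wrist"); cv2.imwrite("pics/w6.png",im)
a=np.load("w5.npy");R=Ro.from_quat(a[3:]).as_matrix(); print(R.T@(o["eef_pos"]-a[:3]),o["eef_pos"],R.T@o["ft_force"])
```

```text
[ 0.04307214 -0.00035801  0.00196665] [ 0.54548534 -0.19317746  0.10258761] [-0.55531838  0.14126876  2.65234566]
```

View pics/w6.png

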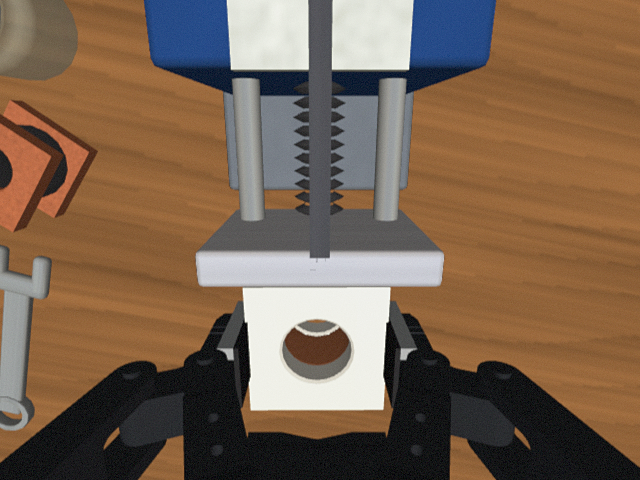

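The coil is about 5 mm short of the plate, square to it, and about 0.6 mm off centre (plate at x=320, coil at 317.5). I'll trim that, then press.

Converted, 0.003 m is 0.01, -0.0006 m is -0.002.

shift_gripper:
  rows:
    - [[0,0,0.002,-0.002,0],[0,0.0067,0,0,0],[0,0.0067,0,0,0],[0,0.01,0,0,0],[0,0.01,0,0,0],[0,0.01,0,0,0],[0,0.01,0,0,0],[0,0.0067,0,0,0],[0,0,0,0,0],[0,0,0,0,0]]

```text
time_s: 9.0
eef_pos: [0.5618, -0.1905, 0.1031]
ee_rot: [0.995, 0.102, -0.002, -0.0]
ft_force: [-6.8, -0.9, 3.4]
width: 0.567
gripper_force: 83.4
```

Run:
```python
from h import *
o=manip.get_obs(); im=manip.get_image("wrist"); cv2.imwrite("pics/w7.png",im)
a=np.load("w5.npy");R=Ro.from_quat(a[3:]).as_matrix(); print(R.T@(o["eef_pos"]-a[:3]),o["eef_pos"],R.T@o["ft_force"],o["wrist_torque"])
```

```text
[0.05955498 0.00038031 0.00144475] [ 0.5617729  -0.19054592  0.10312784] [-6.82312114 -0.53991614 -3.35859987] [-0.33620006  1.31769904 -0.09861804]
```

Converted, 0.002 m is 0.0067, 0.0015 m is 0.005.

shift_gripper:
  rows:
    - [[0,0.0033,0,0,0],[0,0.0067,0,0,0],[0,0.005,0,0,0],[0,0.0033,0,0,0],[0,0,0,0,0],[0,0,0,0,0],[0,0,0,0,0],[0,0,0,0,0]]

```text
time_s: 9.85
eef_pos: [0.5662, -0.1896, 0.1031]
ee_rot: [0.995, 0.102, -0.003, -0.0]
ft_force: [-8.1, -2.2, 4.5]
width: 0.566
gripper_force: 83.6
```

Run:
```python
from h import *
o=manip.get_obs(); im=manip.get_image("wrist")
a=np.load("w5.npy");R=Ro.from_quat(a[3:]).as_matrix(); print(R.T@(o["eef_pos"]-a[:3]),o["eef_pos"],R.T@o["ft_force"],Ro.from_quat(o["ee_rot"]).as_matrix(),o["wrist_torque"])
s=manip.get_image("scene")[205:265,225:305]; d=manip.get_image("side")[215:295,325:415]
z=lambda x,h:cv2.resize(x,(int(x.shape[1]*h/x.shape[0]),h),interpolation=cv2.INTER_CUBIC)
t=np.hstack([z(s,290),z(d,290)]); t=t[:,:]; w=z(im[0:480],300)
c=np.zeros((600,800,3),np.uint8); c[:290,:min(800,t.shape[1])]=t[:,:800]; c[300:,:400]=w
c[300:,400:]=z(im[0:300,120:520],300)[:,:400]; cv2.imwrite("pics/f.png",c)
```

```text
[0.06409405 0.00035092 0.0014687 ] [ 0.56621105 -0.18959348  0.10310878] [-8.41905973  0.50693212 -4.49062635] [[ 9.79377621e-01  2.01971018e-01 -5.21385551e-03]
 [ 2.01975572e-01 -9.79390495e-01  3.56744970e-04]
 [-5.03434838e-03 -1.40245949e-03 -9.99986344e-01]] [-0.36599176  1.63528325 -0.09778715]
```

View pics/f.png

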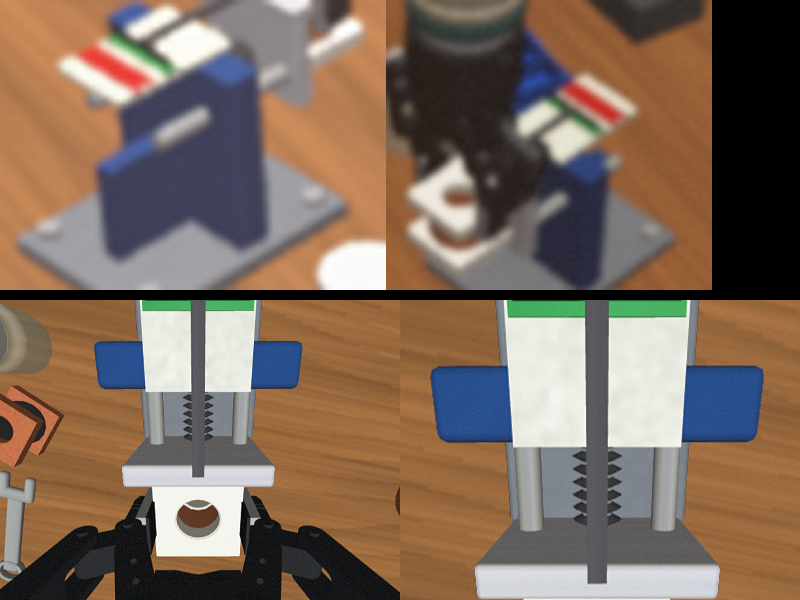

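The needle is in the green: travel is about 16.5 mm at 8.4 N, and the coil is centred on the plate and upright. I'll check it holds steady, then hand in.

Converted, -0.0008 m is -0.0027.

shift_gripper:
  rows:
    - [[0,0,0,-0.0027,0],[0,0,0,0,0],[0,0,0,0,0],[0,0,0,0,0],[0,0,0,0,0],[0,0,0,0,0],[0,0,0,0,0],[0,0,0,0,0],[0,0,0,0,0],[0,0,0,0,0]]

```text
time_s: 11.0
eef_pos: [0.5657, -0.1897, 0.1032]
ee_rot: [0.995, 0.101, -0.003, -0.0]
ft_force: [-8.5, -1.7, 0.0]
width: 0.569
gripper_force: 83.1
```

Run:
```python
from h import *
o=manip.get_obs(); im=manip.get_image("wrist"); cv2.imwrite("pics/w9.png",im[200:])
a=np.load("w5.npy");R=Ro.from_quat(a[3:]).as_matrix(); print(R.T@(o["eef_pos"]-a[:3]),o["eef_pos"],R.T@o["ft_force"])
```

```text
[0.06354442 0.00035399 0.00135817] [ 0.5656734  -0.18970828  0.10321872] [-8.71381468 -0.06253488 -0.03603789]
```

View pics/w9.png

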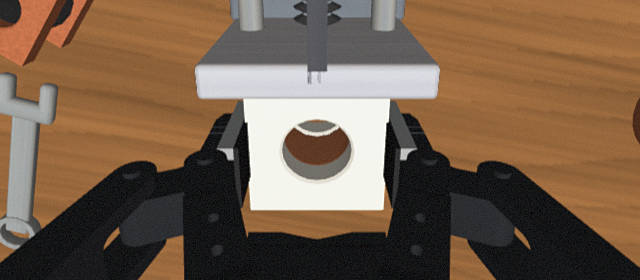

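The coil sits square and centred under the plate edge (coil 244–391, plate 196–439, both centred at about x=317.5). The press force is steady at about 8.7 N.

```bash
python3 -c "
from plant import manip
print(manip.hand_in())"
```

```text
the job is handed in; nothing more can be done
None
```

I handed the job in at about 11 s with the coil off its spindle and still gripped upright, pressed centred on the plate at about 8.7 N (roughly 16 mm of travel, in the green band); no verdict came back.

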